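Slide the pepper mill home into its rail

ROBOT

A 6-joint arm with a two-finger parallel gripper is mounted at the origin on a cart in front of the work surface, level with it; the furniture and walls round the work are solid. World frame = base frame: x ahead of the robot, y to its left, z up, the work surface at z = 0. Lengths are in mm, angles in rad, forces in N, time in s.
With the tool pointing down it reaches from about 275 to 1000 mm from the base axis. Payload 8.4 kg.
Tool frame: the origin (TCP) lies between the finger pads, 19 mm behind the fingertips; this is the grasp point; z points along the fingers, y is the direction in which the jaws open and shut (so a half turn about z gives the same grasp; the last joint's range is limited). The gripper opens to 85 mm and grips with 20 to 120 N. Pads are 22 mm wide; open, the fingers measure 114 mm over their backs; the gripper's body (76 mm by 85 mm) begins 54 mm behind the grasp point. The pads swing forward as they close: fully open they stand 13 mm farther back than shut.
Start: joints at [-1.165, 0.353, 1.633, -0, 1.155, -0.002], TCP at [247.868, -573.75, 249.981] pointing down, gripper open.
Joint ranges: [-2.63, 2.63], [-0.92, 2.1], [0.06, 2.66], [-1.3, 4.44], [0, 2.69], [-3.02, 3.02]. Speed limits (rad/s): [2.22, 2.22, 2.79, 3.14, 3.14, 3.14].

INTERFACE

Orientations are given as [roll, pitch, yaw] about the fixed x, y, z axes, in that order (R = Rz(yaw) Ry(pitch) Rx(roll)).
In Python, from rig import sense, grab_frame, get_calibration, sign_off, boxes_of, trace gives the robot as it stands.
- The arm moves only by the tool servo_tool, never from a script. Its argument "rows" is a list of rows, each a list of 3 entries, a list of its own where there are three numbers: the finger opening in mm, from 0 to 85.4, then the shift along the tool's x, y, z in mm, then the turn, a rotation vector about the tool's x, y, z in degrees. A call has 1 to 8 rows; each row shifts and turns the commanded pose from where the row before left it, along the tool's axes as they then stand; what a row does not reach is not made up. A row lasts 1/8 s, in which the tool goes at most 62.5 mm and 10.7 degrees, less where a joint would pass 70% of its speed; a pose out of reach is approached as far as the arm can. A call is refused whole if a number of a shift passes 62.5 or a number of a turn 10.7, either way. A call with a gripper value outside its range is refused whole. The fingers move at their own pace and stop on an object; "force" is the grip in N (left out, the last holds). Time passes only in rows, so rows that do not move let the fingers close. It gives the time, the measured TCP pose, the force and the opening at its end, in the units of the state.
- sense(): the state, without advancing time (a new reading comes with each control period).
- grab_frame(name): name is "side" or "top"; returns the picture (480x640x3 uint8, blue, green, red); there is no depth.
- get_calibration(name): a dict with "intrinsics" (3x3 intrinsics, pixels), "k1" (the pictures are not rectified: a ray, as slopes to the right and down, at radius r is drawn at 1 + k1 r^2 times it, then the intrinsics apply), "world_to_cam" (4x4, takes a point from world to camera coordinates). Camera axes: x right, y down, z forward; pixel columns grow to the right and rows downward; lengths in mm; the calibration is good to about 2 mm. A picture is of the moment at which its call begins. get_calibration takes no time and is no camera call.
- sign_off(): hands the job in, once; it reports no verdict.
Trained networks look in the newest picture that a camera, given by its name, has taken for a name from the list of things; names that differ only in an ending like _2 or _b are one class to them, and where a whole thing is asked for, a point or a joint stands for the part that bears it (a point fixed in the world has none). Each returns a list of dicts, best first, with "conf" (0 to 1); they miss things now and then, are a little off and sometimes report something else, mostly with a low value. They report only what shows in the picture. A call takes as long as a camera call. They do not tell look-alikes from the thing itself.
- boxes_of(camera, thing): "centre" ([x, y, z] in mm, in the coordinates of the camera as it stood for that picture, good to about 4 mm: the middle of the surface that is visible of it).
- trace(camera, thing): "mask" (480x640 bool, what is visible of it).
The state is a dict: "clock": time; "qpos": joint angles; "qvel": joint speeds; "joint_efforts": joint torques, N m; "eef_pos": TCP position; "tcp_rot": TCP orientation; "contact_force": force on the tool from outside, world axes, zero at the start; "wrist_torque": the same for the moment, N m; "opening": opening from 0.0 (shut) to 1.0 (fully open).
Only numpy, scipy, OpenCV 4.12 (cv2) and the standard library are available. Lean on these libraries where they do the work, as an engineer would, in place of code of your own. Each camera call takes 0.05 s, during which the arm holds its last target. There are 200 camera calls.

TASK

Tidy the tall wooden pepper mill away: with the fingertips, or the outside of the fingers, push it gently low on its body so that it slides upright over the worktop into the open side of the low three-sided wooden rail, all the way up to the rail's back. Do not grip, lift or tip the mill, and leave the sauce bottle, the cup and the salt dish where they stand.

Things in the scene. Friction and masses are not known exactly. Their poses are not given: they have to be found in the camera images.
- pepper_mill: Loose dark brown wooden pepper mill, metal knob on top, 170 mm tall, round: 58 mm across (a straight cylinder to the touch) up to 122 mm, head above 50 mm across; 0.13 to 0.25 kg. Origin: centre of its underside; z up its axis. Pushed low (under about 40 mm) it slides; pushed near or above mid-height it tips.
- rail: Pale-wood U-shaped rail fixed to the worktop, right of the mill: back and two sides 30 mm high, 12 mm thick, no floor. Bay inside 92 mm wide, 80 deep (86 to the rounded side ends). Origin on the worktop, middle of the back's inner face; x points out through the back; bay open to -x (world +y, turned up to 0.25 rad). Mill touching the back: centre at x = -29 mm.
- sauce_bottle: Loose glass sauce bottle with a dark cap, a bystander: 214 mm tall, 56 mm across, 0.49 kg. Origin at the centre of its underside. It and the mill stand one nearer the robot and one farther away; which is which varies.
- cup: Loose small off-white cup with a handle, a bystander: 64 x 88 x 54 mm high. Origin at the centre of its underside.
- salt_dish: Loose small white fluted ramekin, a bystander: 70 mm across, 36 mm high. Origin at the centre of its underside. (Fixed round the work: a tall fridge fills y below -0.24 m from x = 0.28 m on, its handles included, so swing round it; a wall shelf hangs 0.5 m up beyond x = 0.77 m.)
Mind the look-alikes: they are no part of the job. What is shaped like the pepper_mill but green or pink is not meant.

How it is judged:
By the outcome, as a careful person would: the job done as asked, in the order asked, and still so for the second after the job is handed in, with the robot touching nothing.
It also fails if it takes over 64 s, if anything falls off the work surface, if the arm or the gripper's body presses on something with over 40 N, if the wrist force passes 120 N, or if a joint passes its speed limit or range.

## Working session

There is one attempt and no reset: what is moved stays moved. The work goes in short steps, Python scripts to look and compute and a tool call to move; the robot and the scene stay as the last step left them, time stands still between calls to the robot, and variables do not carry over. Pictures are saved under pics/ and viewed, about 8 in all and at most 12, crops included, and the job is handed in when it is done.

Besides the shell and the picture viewer there is one more tool, called by a JSON object that holds its "api" and its "payload". servo_tool: Moves the arm, as the interface text tells. Its arguments: {"type":"object","properties":{"rows":{"type":"array","items":{"type":"array"}},"force":{"type":"number"}},"required":["rows"]}

```bash
mkdir -p pics
cat > h.py <<'E'
import numpy as np, cv2
from rig import *
def toworld(cam,p):
    T=np.linalg.inv(np.array(get_calibration(cam)["world_to_cam"])); return (T@np.r_[p,1])[:3]
def ray(cam,uv,z):
    c=get_calibration(cam);K=np.array(c["intrinsics"]);d=np.array([c["k1"],0,0,0,0.])
    s=cv2.undistortPoints(np.array([[uv]],float),K,d)[0,0]
    T=np.linalg.inv(np.array(c["world_to_cam"]));o=T[:3,3];v=T[:3,:3]@np.r_[s,1]
    return o+v*(z-o[2])/v[2]
def proj(cam,P):
    c=get_calibration(cam);K=np.array(c["intrinsics"]);T=np.array(c["world_to_cam"])
    return cv2.projectPoints(np.array(P,float).reshape(-1,3),cv2.Rodrigues(T[:3,:3])[0],T[:3,3],K,np.array([c["k1"],0,0,0,0.]))[0][:,0]
E
python3 - <<'E'
from h import *
np.set_printoptions(precision=1,suppress=True)
for c in("top","side"):
    f=grab_frame(c);cv2.imwrite(f"pics/{c}0.png",f)
    print(c,np.linalg.inv(np.array(get_calibration(c)["world_to_cam"]))[:3,3])
    for t in("pepper_mill","rail","sauce_bottle","cup","salt_dish"):
        for d in boxes_of(c,t): print(t,round(d["conf"],2),toworld(c,d["centre"]),proj(c,toworld(c,d["centre"])))
print(sense())
E
```

```text
top [426.8 229.1 870. ]
pepper_mill 0.98 [583.8 357.3 142.3] [[248.4 228.2]]
pepper_mill 0.91 [533.5 492.5 123.1] [[168.3 262. ]]
pepper_mill 0.78 [688.9 419.4 122.6] [[215.2 170.7]]
pepper_mill 0.39 [705.5 285.1   5.3] [[298.5 180.9]]
rail 0.65 [539.9 -56.7  30.9] [[485.1 260.6]]
sauce_bottle 0.88 [455.1 366.4 148.3] [[240.7 308.9]]
cup 0.6 [715.3 165.7  33.5] [[360.8 170.2]]
salt_dish 0.94 [703.2 287.2   9.2] [[297.3 181.5]]
side [ 571.8 1143.3  709. ]
pepper_mill 0.88 [543.  520.8  84.5] [[338.6 338.1]]
pepper_mill 0.77 [586.  381.7  83.9] [[313.5 282.6]]
pepper_mill 0.63 [697.8 447.6  84.6] [[247.  305.6]]
rail 0.64 [544.7 -69.3  21.5] [[333.7 188.8]]
sauce_bottle 0.94 [459.3 397.7 112. ] [[386.  277.2]]
cup 0.71 [700.7 167.7  40.6] [[262.6 234.2]]
salt_dish 0.86 [683.6 261.5  21.4] [[266.9 268.1]]
{'clock': 0.6, 'qpos': array([-1.2,  0.4,  1.6, -0. ,  1.2, -0. ]), 'qvel': array([-0.,  0., -0.,  0., -0., -0.]), 'joint_efforts': array([  0. , -60.5, -34.2,   0. ,   0. ,  -0. ]), 'eef_pos': array([ 247.9, -573.7,  250. ]), 'tcp_rot': array([-3.1,  0. ,  0.4]), 'contact_force': array([ 0.6, -0.1, -1.1]), 'wrist_torque': array([ 0., -0., -0.]), 'opening': 0.9975324673177669}
```

View pics/top0.png

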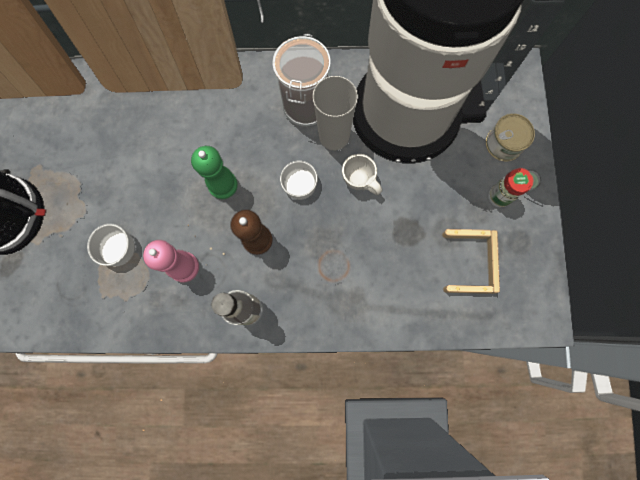

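View pics/side0.png

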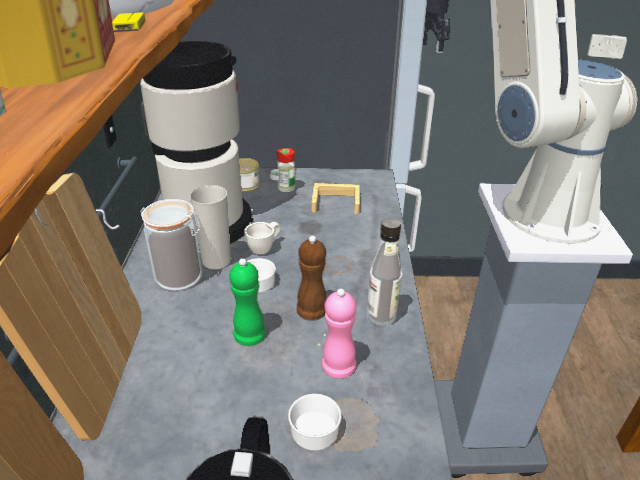

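The scene shows the brown mill (top ~250,235) in front of the pink one and left of the rail (opens left, back at col ~495). The sauce bottle is nearer the robot, and pink and green look-alikes stand behind the mill. Next I'll fit the base positions.

```bash
cat >> h.py <<'E'
from scipy.optimize import minimize
PROF={"pepper_mill":[(29,0),(29,122),(25,122),(25,150),(8,170)],"sauce_bottle":[(28,0),(28,120),(14,160),(14,214)],"salt_dish":[(35,0),(35,36)]}
def sil(cam,prof,x,y):
    a=np.linspace(0,2*np.pi,32,endpoint=False);m=np.zeros((480,640),np.uint8)
    R=[np.c_[x+r*np.cos(a),y+r*np.sin(a),0*a+z] for r,z in prof]
    for p,q in zip(R,R[1:]):
        cv2.fillConvexPoly(m,np.round(cv2.convexHull(proj(cam,np.r_[p,q]).astype(np.float32))*16).astype(np.int32),1,shift=4)
    return m>0
def fit(thing,masks,x0):
    def c(p):
        return sum(1-(s&m).sum()/max(1,(s|m).sum()) for cam,m in masks.items() for s in [sil(cam,PROF[thing],*p)])
    r=minimize(c,x0,method="Nelder-Mead",options=dict(initial_simplex=[x0,np.add(x0,[12,0]),np.add(x0,[0,12])],xatol=.3,fatol=1e-3));return r.x,r.fun
def mask_near(cam,thing,x0):
    u=proj(cam,[*x0,80 if thing!="salt_dish" else 18])[0];b=None
    for d in trace(cam,thing):
        ys,xs=np.nonzero(d["mask"])
        if len(xs) and np.hypot(xs.mean()-u[0],ys.mean()-u[1])<35 and b is None:b=d["mask"]
    return b
def locate(thing,x0,cams=("top","side")):
    ms={c:m for c in cams for m in[mask_near(c,thing,x0)] if m is not None}
    return (list(ms),*fit(thing,ms,x0)) if ms else None
E
python3 - <<'E'
from h import *
np.set_printoptions(precision=1,suppress=True)
for n,t,x in(("brown","pepper_mill",(583,360)),("pink","pepper_mill",(535,498)),("green","pepper_mill",(690,425)),("bottle","sauce_bottle",(455,375)),("salt","salt_dish",(700,285))):
    print(n,locate(t,x))
for d in trace("top","rail")[:1]:
    m=d["mask"].astype(np.uint8);ys,xs=np.nonzero(m)
    # refine by U template fit at z=30
    def U(p):
        x,y,a=p;c,s=np.cos(a),np.sin(a)
        L=np.array([(-86,46),(0,46),(0,-46),(-86,-46),(-86,-58),(12,-58),(12,58),(-86,58)],float)
        k=np.zeros((480,640),np.uint8)
        for z in(30,):
            W=np.c_[x+c*L[:,0]-s*L[:,1],y+s*L[:,0]+c*L[:,1],np.full(8,z)]
            cv2.fillPoly(k,[np.round(proj("top",W)*16).astype(np.int32)],1,shift=4)
        return k>0
    f=lambda p:1-(U(p)&(m>0)).sum()/(U(p)|(m>0)).sum()
    best=min((minimize(f,(540,-60+dy,a),method="Nelder-Mead",options=dict(initial_simplex=[(540,-60+dy,a),(550,-60+dy,a),(540,-50+dy,a),(540,-60+dy,a+.1)])) for dy in(-25,-10,5) for a in(-1.75,-1.57,-1.4)),key=lambda r:r.fun)
    print("rail",d["conf"],best.x,best.fun)
E
```

```text
brown (['top', 'side'], array([591.1, 362.9]), np.float64(0.43722291863338336))
pink (['top', 'side'], array([540.9, 500.5]), np.float64(0.36227479204383084))
green (['top', 'side'], array([701.9, 431.7]), np.float64(0.30465457210921754))
bottle (['top', 'side'], array([459.9, 381.7]), np.float64(0.16261042259330305))
salt (['top', 'side'], array([701.1, 284.5]), np.float64(0.6370530470981507))
rail 0.58 [538.4 -66.4  -1.6] 0.16939501779359434
```

Run:
```python
from h import *
np.set_printoptions(precision=1,suppress=True)
print("knob",ray("top",(242,222),168),ray("side",(312.5,239),168))
print("pink",ray("top",(153,254),168),ray("side",(341,292),168)); print("green",ray("top",(203,153),168),ray("side",(242,263),168))
for p in((446,229),(499,231),(498,296),(446,294),(490,237),(490,287)): print("rail",ray("top",p,30)[:2])
f=cv2.imread("pics/top0.png")
for x,y in((591,363),(541,500.5),(702,432)):
    c,_=cv2.findContours(sil("top",PROF["pepper_mill"],x,y).astype(np.uint8),0,2);cv2.drawContours(f,c,-1,(0,255,255),1)
cv2.imwrite("pics/ov.png",cv2.resize(f[120:330,120:330],None,fx=2.8,fy=2.8))
print(np.array(sense()["tcp_rot"]))
```

```text
knob [588.2 362.9 168. ] [588.5 365.6 168. ]
pink [539.9 501.5 168. ] [541.7 505.6 168. ]
green [703.5 428.7 168. ] [701.6 437.3 168. ]
rail [600.2  11.3]
rail [594.8 -87.4]
rail [475.1 -75.8]
rail [480.6  18.7]
rail [583.8 -69.6]
rail [491.7 -62.3]
[3.1 0.  0.4]
```

View pics/ov.png

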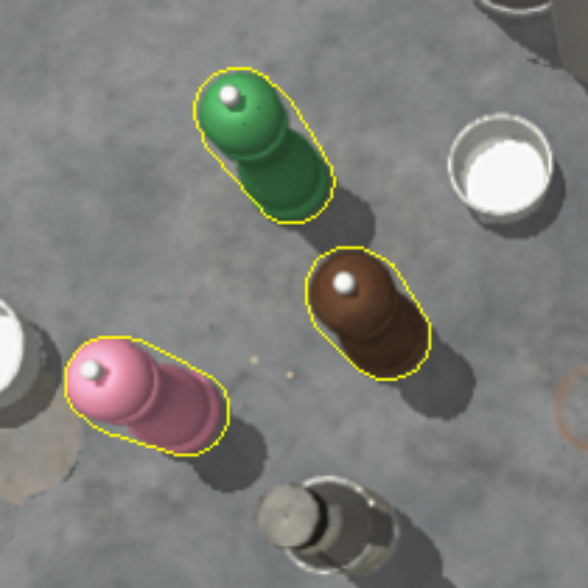

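```bash
cat >> h.py <<'E'
from scipy.spatial.transform import Rotation as Ro
def Rt(d,th):   # tool x=-d, leaning back by th deg
    d=np.r_[np.array(d)/np.hypot(*d),0];z=np.r_[0,0,-1.]
    return Ro.from_matrix(np.c_[-d,np.cross(z,-d),z])*Ro.from_rotvec([0,-np.radians(th),0])
def plan(wps,start=None):
    """wps: (pos,Rot or None,rows)"""
    s=sense();p=np.array(s["eef_pos"]);R=Ro.from_euler("xyz",s["tcp_rot"])
    if start:p,R=start
    for q,Q,n in wps:
        q=np.array(q,float);Q=R if Q is None else Q
        w=(R.inv()*Q).as_rotvec(degrees=True)/n
        w=np.round(w,1);out=[]
        for i in range(n):
            t=np.round(R.inv().apply((q-p)/(n-i)),0 if n>1 else 1);out.append((t.tolist(),w.tolist()))
            p=p+R.apply(t);R=R*Ro.from_rotvec(w,degrees=True)
        for o in out: print(o)
        print("->",p.round(1))
    return p,R
E
python3 - <<'E'
from h import *
Q=Rt((-.3,-.954),0);T=Rt((-.3,-.954),30)
plan([((200,-560,260),None,1),((205,-390,270),None,4),((212,-215,280),None,4),((330,-60,300),None,5),((480,180,320),Q,6),((600,390,320),None,5),((608,420,320),T,3)])
E
```

```text
([-38.5, -31.6, -10.0], [0.0, 0.0, 0.0])
-> [ 200. -560.  260.]
([18.0, -39.0, -3.0], [0.0, 0.0, 0.0])
([18.0, -38.0, -2.0], [0.0, 0.0, 0.0])
([18.0, -39.0, -3.0], [0.0, 0.0, 0.0])
([18.0, -38.0, -2.0], [0.0, 0.0, 0.0])
-> [ 205.  -390.1  270. ]
([19.0, -39.0, -3.0], [0.0, 0.0, 0.0])
([19.0, -40.0, -2.0], [0.0, 0.0, 0.0])
([19.0, -39.0, -3.0], [0.0, 0.0, 0.0])
([19.0, -40.0, -2.0], [0.0, 0.0, 0.0])
-> [ 212.1 -214.9  280. ]
([34.0, -19.0, -4.0], [0.0, 0.0, 0.0])
([34.0, -19.0, -4.0], [0.0, 0.0, 0.0])
([34.0, -19.0, -4.0], [0.0, 0.0, 0.0])
([34.0, -19.0, -4.0], [0.0, 0.0, 0.0])
([34.0, -19.0, -4.0], [0.0, 0.0, 0.0])
-> [330.5 -60.3 300. ]
([39.0, -27.0, -3.0], [0.0, 0.0, -8.2])
([42.0, -21.0, -3.0], [0.0, 0.0, -8.2])
([45.0, -15.0, -4.0], [0.0, 0.0, -8.2])
([46.0, -8.0, -3.0], [0.0, 0.0, -8.2])
([47.0, -2.0, -4.0], [0.0, 0.0, -8.2])
([47.0, 5.0, -3.0], [0.0, 0.0, -8.2])
-> [479.6 180.1 320. ]
([47.0, 10.0, -0.0], [0.0, 0.0, 0.0])
([47.0, 10.0, -0.0], [0.0, 0.0, 0.0])
([47.0, 11.0, -0.0], [0.0, 0.0, 0.0])
([48.0, 10.0, -0.0], [0.0, 0.0, 0.0])
([47.0, 11.0, -0.0], [0.0, 0.0, 0.0])
-> [599.9 389.6 320. ]
([10.0, -0.0, -0.0], [0.0, -10.0, 0.0])
([11.0, -1.0, -2.0], [0.0, -10.0, 0.0])
([10.0, -0.0, -3.0], [0.0, -10.0, 0.0])
-> [608.4 420.1 319.4]
```

{"api": "servo_tool", "payload": {"rows": [[40,[-38,-32,-10],[0,0,0]],[40,[18,-39,-3],[0,0,0]],[40,[18,-38,-2],[0,0,0]],[40,[18,-39,-3],[0,0,0]],[40,[18,-38,-2],[0,0,0]],[40,[19,-39,-3],[0,0,0]],[40,[19,-40,-2],[0,0,0]],[40,[0,0,0],[0,0,0]]]}}

```text
clock: 2.15
eef_pos: [208.6, -299.7, 275.1]
tcp_rot: [3.142, -0.0, 0.41]
contact_force: [0.8, -0.6, 1.2]
opening: 0.468
```

{"api": "servo_tool", "payload": {"rows": [[40,[19,-39,-3],[0,0,0]],[40,[19,-40,-2],[0,0,0]],[40,[34,-19,-4],[0,0,0]],[40,[34,-19,-4],[0,0,0]],[40,[34,-19,-4],[0,0,0]],[40,[34,-19,-4],[0,0,0]],[40,[34,-19,-4],[0,0,0]],[40,[0,0,0],[0,0,0]]]}}

```text
clock: 3.15
eef_pos: [332.8, -58.6, 300.5]
tcp_rot: [3.141, -0.001, 0.411]
contact_force: [0.4, 0.5, 0.2]
opening: 0.47
```

{"api": "servo_tool", "payload": {"rows": [[40,[39,-27,-3],[0,0,-8.2]],[40,[42,-21,-3],[0,0,-8.2]],[40,[45,-15,-4],[0,0,-8.2]],[40,[46,-8,-3],[0,0,-8.2]],[40,[47,-2,-4],[0,0,-8.2]],[40,[47,5,-3],[0,0,-8.2]],[40,[0,0,0],[0,0,0]]]}}

```text
clock: 4.03
eef_pos: [481.8, 181.6, 319.7]
tcp_rot: [3.141, -0.0, 1.269]
contact_force: [-0.5, -0.8, -0.5]
opening: 0.467
```

{"api": "servo_tool", "payload": {"rows": [[40,[47,10,0],[0,0,0]],[40,[47,10,0],[0,0,0]],[40,[47,11,0],[0,0,0]],[40,[48,10,0],[0,0,0]],[40,[47,11,0],[0,0,0]],[40,[0,0,0],[0,0,0]]]}}

```text
clock: 4.78
eef_pos: [601.7, 390.4, 318.5]
tcp_rot: [-3.141, 0.001, 1.266]
contact_force: [-0.4, -0.2, -0.8]
opening: 0.466
```

Tilt at height, then plan the descent from the measured pose.

{"api": "servo_tool", "payload": {"rows": [[40,[11,0,0],[0,-10,0]],[40,[11,0,-2],[0,-10,0]],[40,[11,0,-3],[0,-10,0]],[40,[0,0,0],[0,0,0]],[40,[0,0,0],[0,0,0]]]}}

```text
clock: 5.4
eef_pos: [610.9, 420.5, 319.3]
tcp_rot: [3.142, 0.522, 1.265]
contact_force: [0.5, -0.0, 0.2]
opening: 0.47
```

Run:
```python
from h import *
T=Rt((-.3,-.954),30);s=sense();print(s["eef_pos"],s["tcp_rot"],s["qpos"],T.as_euler("xyz"))
plan([((608,421,200),T,4),((608,421,100),None,4),((608,421,30),None,4)])
f=grab_frame("side");g=grab_frame("top")
cv2.imwrite("pics/a.png",np.hstack([f[100:440,120:480],g[80:420,80:440]]))
```

```text
[610.91036911 420.54300133 319.27264786] [3.14151745 0.52245821 1.26492248] [ 0.71505005  0.75412985  0.91762297 -0.28059554  1.91336528  0.98601391] [3.14159265 0.52359878 1.26612191]
([15.0, -1.0, 26.0], [-0.0, -0.0, -0.0])
([15.0, -1.0, 26.0], [-0.0, -0.0, -0.0])
([15.0, -0.0, 26.0], [-0.0, -0.0, -0.0])
([14.0, -1.0, 26.0], [-0.0, -0.0, -0.0])
-> [607.8 420.7 199.7]
([13.0, 0.0, 22.0], [0.0, 0.0, 0.0])
([12.0, 0.0, 21.0], [0.0, 0.0, 0.0])
([13.0, 0.0, 22.0], [0.0, 0.0, 0.0])
([12.0, 0.0, 21.0], [0.0, 0.0, 0.0])
-> [608.  421.1 100.2]
([9.0, 0.0, 15.0], [0.0, 0.0, 0.0])
([9.0, 0.0, 15.0], [0.0, 0.0, 0.0])
([8.0, 0.0, 15.0], [0.0, 0.0, 0.0])
([9.0, 0.0, 16.0], [0.0, 0.0, 0.0])
-> [607.9 421.   29.9]
```

View pics/a.png

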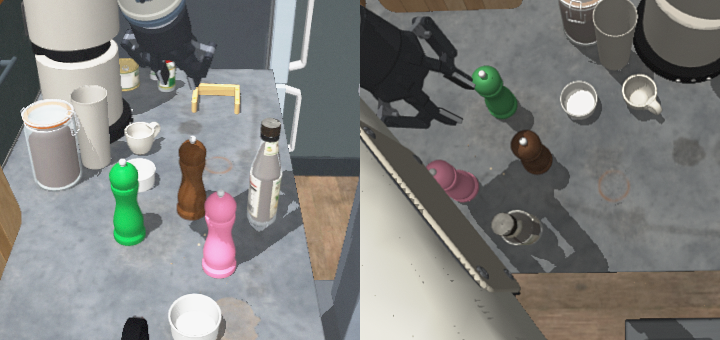

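Run:
```python
from h import *
s=sense();p=s["eef_pos"];R=Ro.from_euler("xyz",s["tcp_rot"])
g=grab_frame("top");im=cv2.resize(g[60:260,70:270],None,fx=4,fy=4)[:600]
for y,col in((-57,(0,0,255)),(57,(0,0,255)),(-45,(0,255,255)),(45,(0,255,255)),(-20,(0,255,0)),(20,(0,255,0))):
    P=(proj("top",[p+R.apply([0,y,z]) for z in (-110,-54,0,19)])-[70,60])*4
    cv2.polylines(im,[P.astype(np.int32)],False,col,1)
    for q in P: cv2.circle(im,tuple(int(v) for v in q),3,col,-1)
cv2.imwrite("pics/b.png",im)
```

```text
(no output)
```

View pics/b.png

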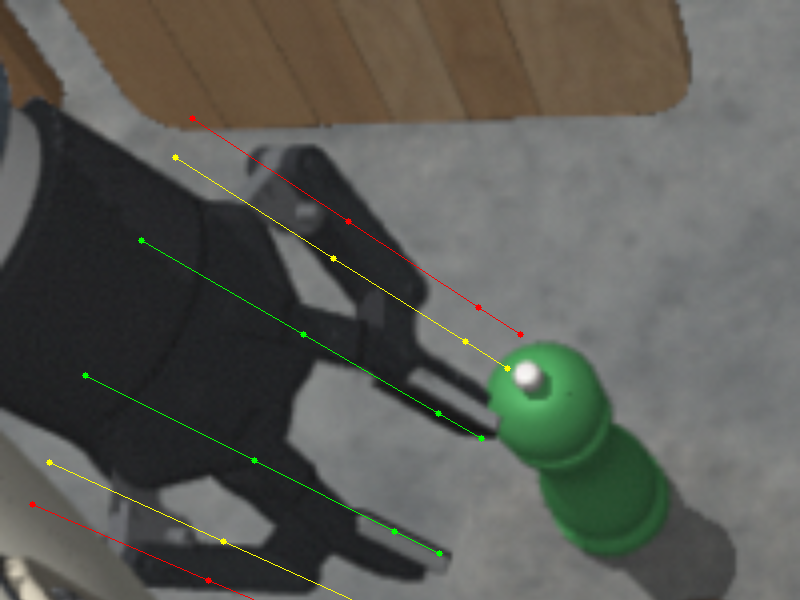

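Five pictures so far. At 40 mm opening the knuckles reach about ±60 mm, which is too wide to fit between pink and green. I'll close the fingers for the first part of the push and check the width.

{"api": "servo_tool", "payload": {"rows": [[0,[0,0,0],[0,0,0]],[0,[0,0,0],[0,0,0]],[0,[0,0,0],[0,0,0]],[0,[0,0,0],[0,0,0]]]}}

```text
clock: 6.05
eef_pos: [610.2, 422.2, 319.1]
tcp_rot: [-3.141, 0.524, 1.267]
contact_force: [-0.6, -0.5, -0.6]
opening: 0.001
```

Run:
```python
from h import *
s=sense();p=s["eef_pos"];R=Ro.from_euler("xyz",s["tcp_rot"])
g=grab_frame("top");im=cv2.resize(g[60:260,70:270],None,fx=4,fy=4)[:600]
for y,col in((-57,(0,0,255)),(57,(0,0,255)),(-45,(0,255,255)),(45,(0,255,255)),(-20,(0,255,0)),(20,(0,255,0))):
    P=(proj("top",[p+R.apply([0,y,z]) for z in (-110,-54,0,19)])-[70,60])*4
    cv2.polylines(im,[P.astype(np.int32)],False,col,1)
    for q in P: cv2.circle(im,tuple(int(v) for v in q),3,col,-1)
cv2.imwrite("pics/c.png",im)
T=Rt((-.3,-.954),30)
m=np.array([590,363]);t=m+60*np.array([.3,.954]);print(s["opening"],p,t)
plan([((*t,210),T,3),((*t,100),None,3),((*t,29),None,3)])
```

```text
0.0013540666914820636 [610.20910116 422.22764489 319.06175973] [608.   420.24]
([17.0, -0.0, 32.0], [0.0, 0.0, 0.0])
([18.0, -1.0, 32.0], [0.0, 0.0, 0.0])
([17.0, -0.0, 32.0], [0.0, 0.0, 0.0])
-> [608.4 419.7 209.9]
([18.0, -0.0, 32.0], [0.0, 0.0, 0.0])
([19.0, -0.0, 31.0], [0.0, 0.0, 0.0])
([18.0, -0.0, 32.0], [0.0, 0.0, 0.0])
-> [608.4 419.9 100.1]
([12.0, -0.0, 20.0], [0.0, 0.0, 0.0])
([12.0, -0.0, 21.0], [0.0, 0.0, 0.0])
([12.0, -0.0, 20.0], [0.0, 0.0, 0.0])
-> [608.6 420.5  29.3]
```

View pics/c.png

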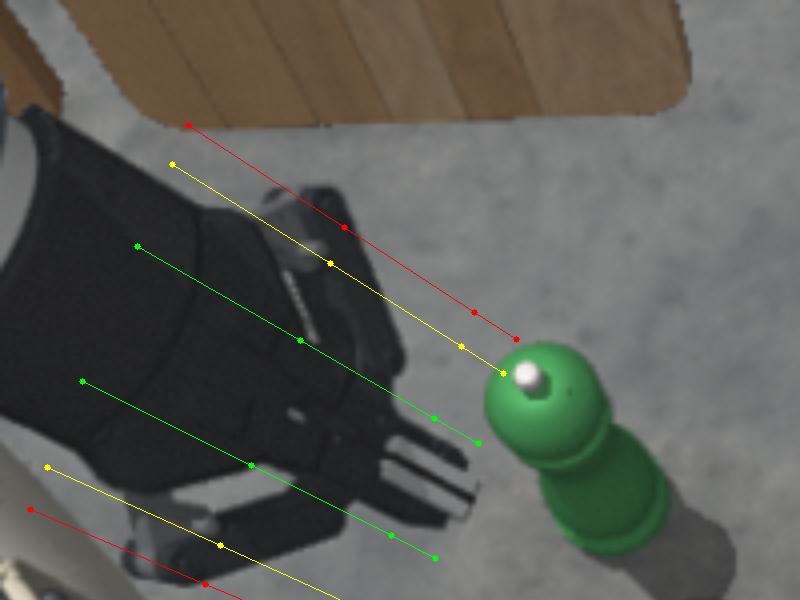

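```bash
cat >> h.py <<'E'
def Rs(d,th):   # tool y=-d, leaning back by th deg
    d=np.r_[np.array(d)/np.hypot(*d),0];z=np.r_[0,0,-1.]
    return Ro.from_matrix(np.c_[np.cross(-d,z),-d,z])*Ro.from_rotvec([np.radians(th),0,0])
E
python3 - <<'E'
from h import *
d=(-.3,-.954)
V=Rt(d,0);S=Rs(d,38)
t=(609,424,325)
p=plan([(t,V,3),(t,Rs(d,0),9),(t,S,4)])
plan([((*t[:2],210),S,4),((*t[:2],110),None,4)],p)
E
```

```text
([-1.0, -1.0, -2.0], [0.0, 10.0, 0.0])
([-0.0, -0.0, -2.0], [0.0, 10.0, 0.0])
([0.0, -1.0, -2.0], [0.0, 10.0, 0.0])
-> [608.7 424.  325.1]
([0.0, 0.0, 0.0], [-0.0, 0.0, -10.0])
([0.0, 0.0, 0.0], [-0.0, 0.0, -10.0])
([-0.0, 0.0, 0.0], [-0.0, 0.0, -10.0])
([-0.0, 0.0, 0.0], [-0.0, 0.0, -10.0])
([-0.0, 0.0, 0.0], [-0.0, 0.0, -10.0])
([-0.0, 0.0, 0.0], [-0.0, 0.0, -10.0])
([-0.0, 0.0, 0.0], [-0.0, 0.0, -10.0])
([-0.0, 0.0, 0.0], [-0.0, 0.0, -10.0])
([-0.0, 0.0, 0.0], [-0.0, 0.0, -10.0])
-> [608.7 424.  325.1]
([-0.0, 0.0, 0.0], [9.5, 0.0, 0.0])
([-0.0, 0.0, 0.0], [9.5, 0.0, 0.0])
([-0.0, 0.0, 0.0], [9.5, 0.0, 0.0])
([-0.0, 0.0, 0.0], [9.5, 0.0, 0.0])
-> [608.7 424.  325.1]
([-0.0, 18.0, 23.0], [-0.0, 0.0, 0.0])
([-0.0, 18.0, 23.0], [-0.0, 0.0, 0.0])
([-0.0, 17.0, 22.0], [-0.0, 0.0, 0.0])
([-0.0, 18.0, 23.0], [-0.0, 0.0, 0.0])
-> [608.6 423.9 209.7]
([-0.0, 15.0, 20.0], [0.0, 0.0, 0.0])
([-0.0, 16.0, 19.0], [0.0, 0.0, 0.0])
([-0.0, 15.0, 20.0], [0.0, 0.0, 0.0])
([-0.0, 16.0, 19.0], [0.0, 0.0, 0.0])
-> [608.9 424.7 110. ]
```

{"api": "servo_tool", "payload": {"rows": [[0,[-1,-1,-2],[0,10,0]],[0,[0,0,-2],[0,10,0]],[0,[0,-1,-2],[0,10,0]],[0,[0,0,0],[0,0,-10]],[0,[0,0,0],[0,0,-10]],[0,[0,0,0],[0,0,-10]],[0,[0,0,0],[0,0,-10]],[0,[0,0,0],[0,0,-10]]]}}

```text
clock: 7.1
eef_pos: [608.6, 423.9, 325.1]
tcp_rot: [-3.141, 0.0, 2.145]
contact_force: [1.5, -0.1, -0.1]
opening: 0.001
```

{"api": "servo_tool", "payload": {"rows": [[0,[0,0,0],[0,0,-10]],[0,[0,0,0],[0,0,-10]],[0,[0,0,0],[0,0,-10]],[0,[0,0,0],[0,0,-10]],[0,[0,0,0],[9.5,0,0]],[0,[0,0,0],[9.5,0,0]],[0,[0,0,0],[9.5,0,0]],[0,[0,0,0],[9.5,0,0]]]}}

```text
clock: 8.1
eef_pos: [608.7, 424.4, 325.9]
tcp_rot: [-2.474, 0.001, 2.837]
contact_force: [0.7, -1.0, -0.3]
opening: 0.0
```

Run:
```python
from h import *
d=(-.3,-.954);S=Rs(d,38);s=sense()
R=Ro.from_euler("xyz",s["tcp_rot"]);print(s["eef_pos"],s["qpos"],(R.inv()*S).as_rotvec(degrees=True))
t=(609,424)
plan([((*t,210),S,4),((*t,110),None,4),((*t,29),None,5)])
f=grab_frame("side");g=grab_frame("top")
for c,im in(("side",f),("top",g)):
    for l in(10,-75): # axis points and knuckle dots at final pose
        for y in(-62,-14,14,62):
            u=proj(c,np.r_[t,29]+S.apply([0,y,l]))[0];cv2.circle(im,tuple(int(v) for v in u),2,(0,0,255),-1)
cv2.imwrite("pics/d.png",np.hstack([f[60:440,110:480],g[60:440,60:440]]))
```

```text
[608.71543913 424.37677446 325.8632079 ] [ 0.74264236  0.83333268  0.81306344 -0.36020094  2.06554476 -0.60224107] [-0.24268202  0.05066485 -0.02570923]
([-0.0, 18.0, 23.0], [-0.1, 0.0, -0.0])
([-0.0, 18.0, 23.0], [-0.1, 0.0, -0.0])
([-0.0, 18.0, 23.0], [-0.1, 0.0, -0.0])
([-0.0, 17.0, 22.0], [-0.1, 0.0, -0.0])
-> [608.7 424.1 210.4]
([-0.0, 15.0, 20.0], [0.0, 0.0, 0.0])
([-0.0, 16.0, 20.0], [0.0, 0.0, 0.0])
([-0.0, 15.0, 20.0], [0.0, 0.0, 0.0])
([-0.0, 16.0, 19.0], [0.0, 0.0, 0.0])
-> [609.  424.5 110. ]
([-0.0, 10.0, 13.0], [0.0, 0.0, 0.0])
([-0.0, 10.0, 13.0], [0.0, 0.0, 0.0])
([-0.0, 10.0, 13.0], [0.0, 0.0, 0.0])
([-0.0, 10.0, 13.0], [0.0, 0.0, 0.0])
([-0.0, 9.0, 12.0], [0.0, 0.0, 0.0])
-> [608.9 424.   29.4]
```

View pics/d.png

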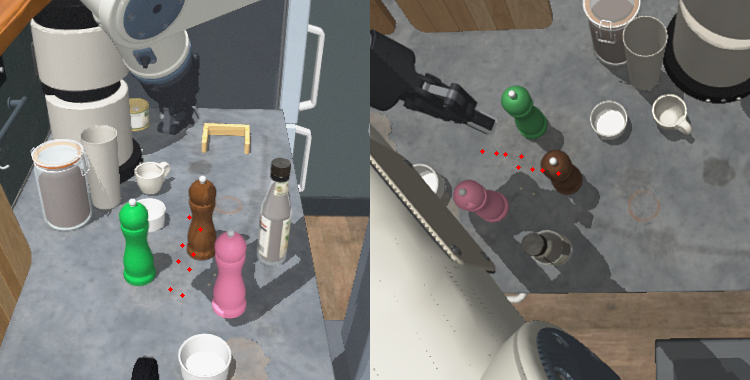

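{"api": "servo_tool", "payload": {"rows": [[0,[0,18,23],[0,0,0]],[0,[0,18,23],[0,0,0]],[0,[0,18,23],[0,0,0]],[0,[0,17,22],[0,0,0]],[0,[0,15,20],[0,0,0]],[0,[0,0,0],[0,0,0]]]}}

```text
clock: 8.95
eef_pos: [608.0, 422.6, 183.1]
tcp_rot: [-2.477, -0.002, 2.837]
contact_force: [-0.6, 1.2, 0.9]
opening: -0.003
```

Run:
```python
from h import *
s=sense();print(s["eef_pos"],s["qpos"],s["contact_force"])
f=grab_frame("side");g=grab_frame("top")
cv2.imwrite("pics/e.png",np.hstack([f[60:440,110:480],g[60:440,60:440]]))
plan([((609,424,100),Rs((-.3,-.954),38),4),((609,424,31),None,5)])
```

```text
[607.99719604 422.59849975 183.13695928] [ 0.74060949  0.91834073  0.94966023 -0.32676726  1.85465201 -0.52376554] [-0.57111293  1.20691927  0.85272765]
([0.0, 13.0, 17.0], [0.0, 0.0, -0.0])
([0.0, 13.0, 17.0], [0.0, 0.0, -0.0])
([0.0, 14.0, 17.0], [0.0, 0.0, -0.0])
([0.0, 13.0, 16.0], [0.0, 0.0, -0.0])
-> [609.1 424.  100.3]
([0.0, 9.0, 11.0], [0.0, 0.0, 0.0])
([0.0, 8.0, 11.0], [0.0, 0.0, 0.0])
([0.0, 9.0, 11.0], [0.0, 0.0, 0.0])
([0.0, 8.0, 11.0], [0.0, 0.0, 0.0])
([0.0, 9.0, 11.0], [0.0, 0.0, 0.0])
-> [609.2 424.1  30.5]
```

View pics/e.png

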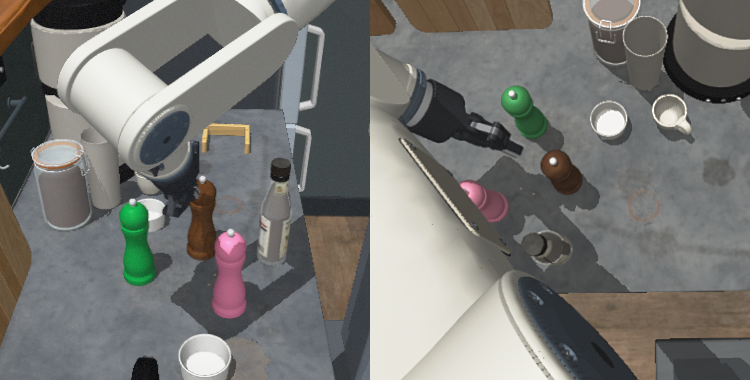

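```bash
cat > fk.py <<'E'
from h import *
from scipy.optimize import least_squares
s=sense()
D=[((-1.165,.353,1.633),(247.868,-573.75,249.981),None),
((.71505005,.75412985,.91762297),(610.91,420.543,319.27),(3.14151745,.52245821,1.26492248)),
((.74264,.83333,.81306),(608.7154,424.3768,325.863),(-2.474,.001,2.837)),
(s["qpos"][:3],s["eef_pos"],s["tcp_rot"])]
def wr(q,v):
    a2,a3,h,e,L=v;r=a2*np.sin(q[1])+a3*np.sin(q[1]+q[2])+e;z=h+a2*np.cos(q[1])+a3*np.cos(q[1]+q[2])
    return np.array([r*np.cos(q[0]),r*np.sin(q[0]),z])
def res(v):
    o=[]
    for q,p,t in D:
        z=np.r_[0,0,-1.] if t is None else Ro.from_euler("xyz",t).apply([0,0,1])
        o+=list(wr(q,v)+v[4]*z-p)
    return np.array(o)
r=least_squares(res,(500,500,300,0,250));print(r.x.round(0),np.abs(r.fun).max())
v=r.x
z=Rs((-.3,-.954),38).apply([0,0,1])
for zz in(183,30):
    w=np.array([609,424,zz])-v[4]*z
    # elbow
    q1=np.arctan2(w[1],w[0]);R=np.hypot(w[0],w[1])-v[3];H=w[2]-v[2];dd=np.hypot(R,H)
    b=np.arccos((v[0]**2+dd**2-v[1]**2)/(2*v[0]*dd));q2=np.arctan2(R,H)-b
    el=np.array([(v[0]*np.sin(q2)+v[3])*np.cos(q1),(v[0]*np.sin(q2)+v[3])*np.sin(q1),v[2]+v[0]*np.cos(q2)])
    print(zz,"wrist",w.round(),"elbow",el.round())
    for n,P,h in(("pink",(541,501),170),("bottle",(460,382),214),("mill",(590,363),170),("green",(702,432),170)):
        P=np.r_[P,h];t=np.clip(np.dot(P-el,w-el)/np.dot(w-el,w-el),0,1);print(n,"t",t.round(2),"dist",np.linalg.norm(P-el-t*(w-el)).round())
E
python3 fk.py
```

```text
[584. 500. 220. -31. 316.] 5.9985301632285655
183 wrist [667. 610. 432.] elbow [315. 288. 582.]
pink t 0.84 dist 300.0
bottle t 0.55 dist 301.0
mill t 0.73 dist 342.0
green t 0.98 dist 318.0
30 wrist [667. 610. 279.] elbow [346. 316. 523.]
pink t 0.82 dist 176.0
bottle t 0.53 dist 208.0
mill t 0.72 dist 242.0
green t 0.94 dist 209.0
```

Plenty of clearance for the forearm, so I'll descend.

{"api": "servo_tool", "payload": {"rows": [[0,[0,13,17],[0,0,0]],[0,[0,13,17],[0,0,0]],[0,[0,14,17],[0,0,0]],[0,[0,13,16],[0,0,0]],[0,[0,0,0],[0,0,0]]]}}

```text
clock: 9.68
eef_pos: [607.7, 423.1, 96.4]
tcp_rot: [-2.475, -0.002, 2.837]
contact_force: [-0.0, -0.2, 0.4]
opening: -0.001
```

{"api": "servo_tool", "payload": {"rows": [[0,[0,9,11],[0,0,0]],[0,[0,8,11],[0,0,0]],[0,[0,9,11],[0,0,0]],[0,[0,8,11],[0,0,0]],[0,[0,8,10],[0,0,0]],[0,[0,0,0],[0,0,0]]]}}

```text
clock: 10.42
eef_pos: [608.0, 423.2, 29.4]
tcp_rot: [-2.476, -0.001, 2.837]
contact_force: [-0.1, -1.0, -0.5]
opening: -0.0
```

Run:
```python
from h import *
s=sense();print(s["eef_pos"],s["contact_force"])
print(locate("pepper_mill",(590,363)),locate("pepper_mill",(541,501)),locate("pepper_mill",(702,432)))
f=grab_frame("side");g=grab_frame("top")
cv2.imwrite("pics/f.png",np.hstack([f[60:440,110:480],g[60:440,60:440]]))
S=Rs((-.3,-.954),38);p=plan([((609,424,31),S,1)])
e=np.array([609,424])
plan([((*(e+40*np.array([-.3,-.954])),31),None,8)],p)
```

```text
[608.03717411 423.21302566  29.37354828] [-0.14885971 -1.02632665 -0.53635174]
(['top', 'side'], array([590.41629028, 362.66139221]), np.float64(0.47101623136254966)) (['top', 'side'], array([542.07142735, 503.97178316]), np.float64(0.5961882294689214)) (['top', 'side'], array([702.02050781, 431.38916016]), np.float64(0.380757445862704))
([-0.1, 0.4, 0.3], [0.0, 0.0, 0.0])
-> [609. 424.  31.]
([0.0, -4.0, 3.0], [0.0, 0.0, 0.0])
([0.0, -4.0, 3.0], [0.0, 0.0, 0.0])
([0.0, -4.0, 3.0], [0.0, 0.0, 0.0])
([0.0, -4.0, 3.0], [0.0, 0.0, 0.0])
([0.0, -4.0, 3.0], [0.0, 0.0, 0.0])
([0.0, -4.0, 3.0], [0.0, 0.0, 0.0])
([0.0, -4.0, 3.0], [0.0, 0.0, 0.0])
([0.0, -4.0, 4.0], [0.0, 0.0, 0.0])
-> [596.8 385.3  31. ]
```

View pics/f.png

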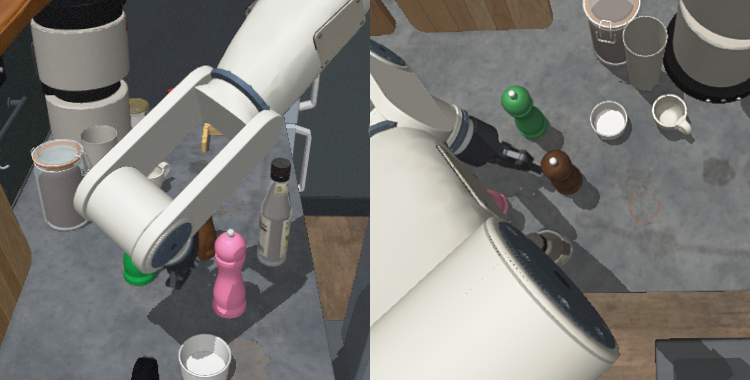

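{"api": "servo_tool", "payload": {"rows": [[0,[0,-4,3.1],[0,0,0]],[0,[0,-4,3.1],[0,0,0]],[0,[0,-4,3.1],[0,0,0]],[0,[0,-4,3.1],[0,0,0]],[0,[0,-4,3.1],[0,0,0]],[0,[0,-4,3.1],[0,0,0]],[0,[0,-4,3.1],[0,0,0]],[0,[0,-4,3.1],[0,0,0]]]}}

```text
clock: 11.82
eef_pos: [596.4, 384.8, 31.1]
tcp_rot: [-2.478, 0.0, 2.837]
contact_force: [0.5, 1.3, -0.3]
opening: -0.001
```

Run:
```python
from h import *
s=sense();print(s["eef_pos"],s["contact_force"])
print(locate("pepper_mill",(582,335)))
```

```text
[596.43787887 384.78545514  31.08625721] [ 0.4575413   1.29249207 -0.28635415]
(['top', 'side'], array([588., 365.]), np.float64(1.0062137853222588))
```

Run:
```python
from h import *
g=grab_frame("top");f=grab_frame("side")
for d in boxes_of("top","pepper_mill"): w=toworld("top",d["centre"]);print(round(d["conf"],2),w,proj("top",w))
for d in trace("top","pepper_mill"): ys,xs=np.nonzero(d["mask"]);print(len(xs),xs.mean(),ys.mean())
for y0 in(335,350,320):print(locate("pepper_mill",(582,y0),("top",)))
cv2.imwrite("pics/g.png",np.hstack([cv2.resize(g[160:320,190:350],None,fx=2.4,fy=2.4),cv2.resize(f[180:340,240:400],None,fx=2.4,fy=2.4)]))
```

```text
0.93 [691.54578295 420.23686146 121.50059775] [[214.87187894 169.46916478]]
0.89 [574.22460266 335.04873099 142.37960833] [[262.08200668 233.74833046]]
1501 213.72951365756163 171.53364423717522
1243 263.95253419147224 235.3716814159292
395 248.5873417721519 301.0962025316456
(['top'], array([581.93133545, 338.85702515]), np.float64(0.15442176870748303))
(['top'], array([581.86083984, 339.5769043 ]), np.float64(0.15326975476839233))
(['top'], array([585.5625, 342.125 ]), np.float64(0.16239892183288407))
```

View pics/g.png

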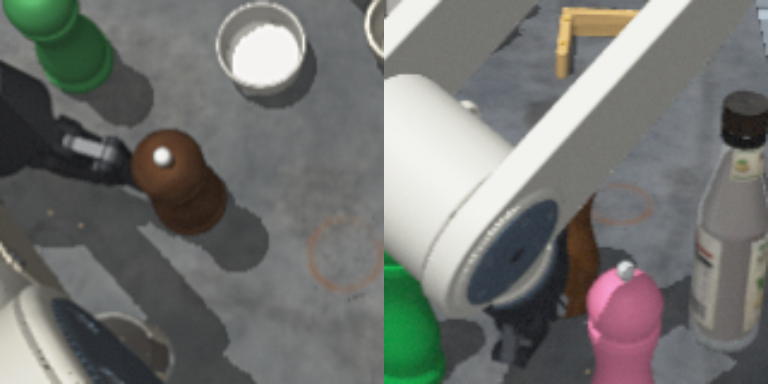

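The mill is upright and sliding: its knob is at crop (163,156), world about (582,339). Continuing.

{"api": "servo_tool", "payload": {"rows": [[0,[0,-6.3,5.1],[0,0,0]],[0,[0,-6.3,5.1],[0,0,0]],[0,[0,-6.3,5.1],[0,0,0]],[0,[0,-6.3,5.1],[0,0,0]],[0,[0,-6.3,5.1],[0,0,0]],[0,[0,-6.3,5.1],[0,0,0]],[0,[0,-6.3,5.1],[0,0,0]],[0,[0,-6.3,5.1],[0,0,0]]]}}

```text
clock: 13.28
eef_pos: [577.0, 322.8, 30.0]
tcp_rot: [-2.478, 0.0, 2.837]
contact_force: [0.5, 1.6, 2.8]
opening: -0.002
```

Run:
```python
from h import *
grab_frame("top");s=sense();print(s["eef_pos"],s["contact_force"])
print(locate("pepper_mill",(563,279),("top",)))
```

```text
[576.61826172 321.75018117  29.93726915] [ 0.36419756  0.03322617 -1.6855886 ]
(['top'], array([562.7557373 , 278.89233398]), np.float64(0.162565249813572))
```

{"api": "servo_tool", "payload": {"rows": [[0,[0,-5.8,4.5],[0,0,0]],[0,[0,-5.8,4.5],[0,0,0]],[0,[0,-5.8,4.5],[0,0,0]],[0,[0,0,0],[0,0,0]],[0,[0,7,-5],[0,0,0]],[0,[0,7,-5],[0,0,0]]]}}

```text
clock: 14.12
eef_pos: [575.9, 319.5, 29.3]
tcp_rot: [-2.479, 0.0, 2.837]
contact_force: [0.6, 0.6, -0.1]
opening: -0.002
```

Run:
```python
from h import *
grab_frame("top");s=sense();print(s["eef_pos"],s["contact_force"])
n,m,r=locate("pepper_mill",(556,258),("top",));print(m,r)
goal=np.array([538,-66.4])-60*np.array([-.057,-.998]);d=goal-m;d/=np.hypot(*d);print("goal",goal,"d",d)
dr=np.array([-.057,-.998])
t=m-58*dr
p=plan([((*t,30),Rs(dr,38),3)])
plan([((*(t+80*dr),30),None,8)],p)
```

```text
[576.17967522 320.56235582  29.17375386] [-0.39647557  0.10875975 -0.69416247]
[555.86539459 256.75117493] 0.13891020721412128
goal [541.42  -6.52] d [-0.05478647 -0.99849809]
([5.0, -3.0, 2.0], [0.0, -2.9, -3.7])
([5.0, -2.0, 2.0], [0.0, -2.9, -3.7])
([5.0, -3.0, 1.0], [0.0, -2.9, -3.7])
-> [559.3 314.2  30.1]
([0.0, -8.0, 6.0], [0.0, 0.0, 0.0])
([0.0, -8.0, 6.0], [0.0, 0.0, 0.0])
([0.0, -8.0, 6.0], [0.0, 0.0, 0.0])
([0.0, -8.0, 6.0], [0.0, 0.0, 0.0])
([0.0, -8.0, 6.0], [0.0, 0.0, 0.0])
([0.0, -8.0, 6.0], [0.0, 0.0, 0.0])
([0.0, -7.0, 6.0], [0.0, 0.0, 0.0])
([0.0, -8.0, 7.0], [0.0, 0.0, 0.0])
-> [554.8 234.5  30.2]
```

{"api": "servo_tool", "payload": {"rows": [[0,[5,-3,2],[0,-2.9,-3.7]],[0,[5,-2,2],[0,-2.9,-3.7]],[0,[5,-3,1],[0,-2.9,-3.7]],[0,[0,0,0],[0,0,0]],[0,[0,-4,3],[0,0,0]],[0,[0,-4,3],[0,0,0]],[0,[0,-4,3],[0,0,0]],[0,[0,-6.3,5],[0,0,0]]]}}

```text
clock: 15.22
eef_pos: [557.8, 289.5, 30.4]
tcp_rot: [-2.479, 0.001, 3.083]
contact_force: [-0.7, 0.8, 0.1]
opening: 0.001
```

{"api": "servo_tool", "payload": {"rows": [[0,[0,-6.3,5],[0,0,0]],[0,[0,-6.3,5],[0,0,0]],[0,[0,-6.3,5],[0,0,0]],[0,[0,-6.3,5],[0,0,0]],[0,[0,-6.3,5],[0,0,0]],[0,[0,-6.3,5],[0,0,0]],[0,[0,-6.3,5],[0,0,0]],[0,[0,-6.3,5],[0,0,0]]]}}

```text
clock: 16.23
eef_pos: [553.9, 225.1, 30.1]
tcp_rot: [-2.478, 0.001, 3.083]
contact_force: [-0.0, 2.2, 1.2]
opening: -0.001
```

```bash
cat >> h.py <<'E'
def status():
    s=sense();P=np.array(s["eef_pos"]);print(s["clock"],P.round(1),np.round(s["tcp_rot"],3),np.round(s["contact_force"],1))
    dr=np.array([-.057,-.998]);dr/=np.hypot(*dr);c=P[:2]+48*dr;grab_frame("top")
    m=locate("pepper_mill",c,("top",))[1];o=np.array([538,-66.4])
    print("mill",m,"rail x,y",(m-o)@dr,(m-o)@[-dr[1],dr[0]],"tool lateral",(P[:2]-o)@[-dr[1],dr[0]])
E
python3 -c "
from h import *
status()"
```

```text
16.225 [553.9 225.1  30.1] [-2.478e+00  1.000e-03  3.083e+00] [-0.   2.2  1.2]
mill [558.67481855 181.2791865 ] rail x,y -248.45510809988082 6.518190277799171 tool lateral -0.7750566587362275
```

Run:
```python
from h import *
status()
m=np.array([558,180]);g=np.array([541.4,-6.5]);d=g-m;d/=np.hypot(*d);print(d)
S=sense();p=np.array(S["eef_pos"]);R=Ro.from_euler("xyz",S["tcp_rot"])
p1=plan([((p[0]+1,p[1]+12,31),None,2)]);t=m-52*d
p2=plan([((*t,30),Rs(d,38),2)],p1)
plan([((*(t+64*d),30),None,8)],p2)
```

```text
16.325 [553.6 224.4  30. ] [-2.477 -0.     3.083] [-0.5 -0.5  0.1]
mill [558.68912284 179.58923483] rail x,y -246.7687216953175 6.628834539649432 tool lateral -1.0015807722345258
[-0.08865754 -0.99606217]
([-0.0, 4.0, -4.0], [0.0, 0.0, 0.0])
([-0.0, 5.0, -4.0], [0.0, 0.0, 0.0])
-> [554.4 237.2  30.7]
([-4.0, -2.0, 2.0], [-0.0, 0.5, 0.7])
([-5.0, -1.0, 2.0], [-0.0, 0.5, 0.7])
-> [563.1 231.8  29.4]
([0.0, -6.0, 5.0], [0.0, 0.0, 0.0])
([0.0, -6.0, 5.0], [0.0, 0.0, 0.0])
([0.0, -6.0, 5.0], [0.0, 0.0, 0.0])
([0.0, -7.0, 5.0], [0.0, 0.0, 0.0])
([0.0, -6.0, 5.0], [0.0, 0.0, 0.0])
([0.0, -7.0, 5.0], [0.0, 0.0, 0.0])
([0.0, -6.0, 4.0], [0.0, 0.0, 0.0])
([1.0, -7.0, 5.0], [0.0, 0.0, 0.0])
-> [556.4 167.9  30.1]
```

{"api": "servo_tool", "payload": {"rows": [[0,[0,5,-4],[0,0,0]],[0,[0,5,-4],[0,0,0]],[0,[-5,-2,2],[0,0.5,0.7]],[0,[-6,-1,2],[0,0.5,0.7]],[0,[0,-4,3.1],[0,0,0]],[0,[0,-6.3,5],[0,0,0]],[0,[0,-6.3,5],[0,0,0]],[0,[0,-6.3,5],[0,0,0]]]}}

```text
clock: 17.42
eef_pos: [562.5, 203.1, 28.8]
tcp_rot: [-2.478, 0.002, 3.053]
contact_force: [-0.0, 1.0, 0.3]
opening: 0.002
```

{"api": "servo_tool", "payload": {"rows": [[0,[0,-6.3,5],[0,0,0]],[0,[0,-6.3,5],[0,0,0]],[0,[0,-6.3,5],[0,0,0]],[0,[0,-6.3,5],[0,0,0]]]}}

```text
clock: 17.92
eef_pos: [559.9, 171.2, 28.6]
tcp_rot: [-2.478, 0.002, 3.054]
contact_force: [0.0, 1.9, 0.9]
opening: 0.002
```

```bash
python3 -c "
from h import *
status()"
```

```text
17.925 [559.9 171.2  28.6] [-2.478e+00  2.000e-03  3.054e+00] [0.  1.9 0.9]
mill [552.57287628 128.50684834] rail x,y -195.4206918532634 3.435323501271725 tool lateral 8.309576320612205
```

{"api": "servo_tool", "payload": {"rows": [[0,[0,-6.3,5],[0,0,0]],[0,[0,-6.3,5],[0,0,0]],[0,[0,-6.3,5],[0,0,0]],[0,[0,-6.3,5],[0,0,0]],[0,[0,-6.3,5],[0,0,0]]]}}

```text
clock: 18.65
eef_pos: [556.3, 131.1, 28.2]
tcp_rot: [-2.478, 0.002, 3.053]
contact_force: [-0.3, 2.9, 2.1]
opening: 0.002
```

```bash
python3 -c "
from h import *
status()"
```

```text
18.65 [556.3 131.1  28.2] [-2.478e+00  2.000e-03  3.053e+00] [-0.3  2.9  2.1]
mill [547.81122569  87.31335092] rail x,y -154.0227023120109 1.0303271355749075 tool lateral 7.051012622042544
```

{"api": "servo_tool", "payload": {"rows": [[0,[0,-6.3,4.9],[0,0,0]],[0,[0,-6.3,4.9],[0,0,0]],[0,[0,-6.3,4.9],[0,0,0]],[0,[0,-6.3,4.9],[0,0,0]],[0,[0,-6.3,4.9],[0,0,0]],[0,[0,-6.3,4.9],[0,0,0]],[0,[0,-6.3,4.9],[0,0,0]],[0,[0,-6.3,4.9],[0,0,0]]]}}

```text
clock: 19.75
eef_pos: [550.6, 67.5, 28.3]
tcp_rot: [-2.478, 0.002, 3.053]
contact_force: [0.6, 1.1, -0.8]
opening: -0.004
```

Run:
```python
from h import *
status()
f=grab_frame("side");g=grab_frame("top")
cv2.imwrite("pics/i.png",np.hstack([cv2.resize(g[160:340,350:530],None,fx=2.1,fy=2.1),cv2.resize(f[120:300,220:400],None,fx=2.1,fy=2.1)]))
```

```text
19.75 [550.6  67.5  28.3] [-2.478e+00  2.000e-03  3.053e+00] [ 0.6  1.1 -0.8]
mill [542.87448853  24.37283431] rail x,y -90.90309313396057 -0.30942759579278345 tool lateral 4.978738143964244
```

View pics/i.png

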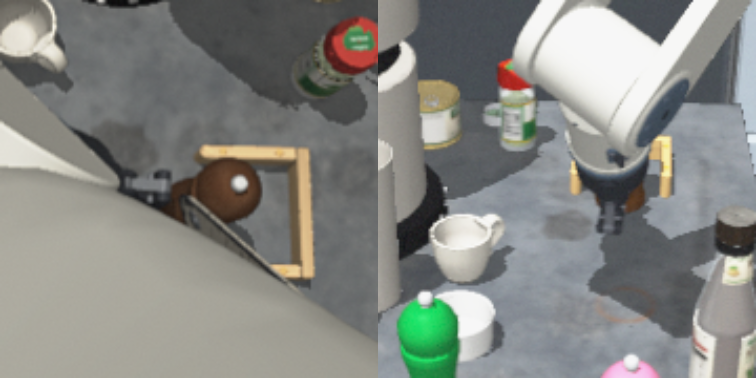

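The mill is upright and entering the bay (knob at crop 240,184). I'll cover the remaining ~62 mm, slowing at the end.

{"api": "servo_tool", "payload": {"rows": [[0,[0,-6.3,4.9],[0,0,0]],[0,[0,-6.3,4.9],[0,0,0]],[0,[0,-6.3,4.9],[0,0,0]],[0,[0,-6.3,4.9],[0,0,0]],[0,[0,-6.3,4.9],[0,0,0]],[0,[0,-4,3.1],[0,0,0]],[0,[0,-3.2,2.5],[0,0,0]]]}}

```text
clock: 20.82
eef_pos: [546.3, 18.8, 28.4]
tcp_rot: [-2.478, 0.002, 3.053]
contact_force: [-0.0, 1.1, -0.2]
opening: -0.0
```

Run:
```python
from h import *
print(ray("top",(464.3,247.6),168))
status()
g=grab_frame("top")
# metal knob: bright low-saturation blob inside brown head
h=cv2.cvtColor(g,cv2.COLOR_BGR2HSV);sub=((h[...,1]<40)&(h[...,2]>190)).astype(np.uint8)
n,l,st,c=cv2.connectedComponentsWithStats(sub[220:290,455:520])
for i in range(1,n):
    if st[i,4]<60:print(st[i,4],c[i]+[455,220],ray("top",c[i]+[455,220],168))
```

```text
[542.10736064  20.71380394 168.        ]
20.825 [546.3  18.8  28.4] [-2.478e+00  2.000e-03  3.053e+00] [-0.   1.1 -0.2]
mill [541.50971934 -22.33046344] rail x,y -44.197962514489944 0.9911065604575673 tool lateral 3.4707026624256025
26 [495.19230769 248.80769231] [539.39052838 -27.08673419 168.        ]
```

{"api": "servo_tool", "payload": {"rows": [[0,[0,-1.6,1.25],[0,0,0]],[0,[0,-1.6,1.25],[0,0,0]],[0,[0,-1.6,1.25],[0,0,0]],[0,[0,-0.8,0.6],[0,0,0]]]}}

```text
clock: 21.48
eef_pos: [545.7, 12.0, 28.4]
tcp_rot: [-2.478, 0.002, 3.053]
contact_force: [0.4, 1.7, 0.4]
opening: 0.0
```

{"api": "servo_tool", "payload": {"rows": [[0,[0,-0.8,0.6],[0,0,0]],[0,[0,-0.8,0.6],[0,0,0]]]}}

```text
clock: 21.72
eef_pos: [545.6, 10.1, 28.5]
tcp_rot: [-2.478, 0.002, 3.053]
contact_force: [0.4, 1.2, -0.2]
opening: -0.003
```

{"api": "servo_tool", "payload": {"rows": [[0,[0,-0.8,0.6],[0,0,0]]]}}

```text
clock: 21.85
eef_pos: [545.5, 9.1, 28.5]
tcp_rot: [-2.478, 0.002, 3.053]
contact_force: [0.9, 1.8, 0.7]
opening: -0.001
```

{"api": "servo_tool", "payload": {"rows": [[0,[0,-0.8,0.6],[0,0,0]]]}}

```text
clock: 21.98
eef_pos: [545.4, 8.1, 28.5]
tcp_rot: [-2.478, 0.002, 3.053]
contact_force: [0.4, 0.4, -0.7]
opening: 0.002
```

{"api": "servo_tool", "payload": {"rows": [[0,[0,-0.8,0.6],[0,0,0]]]}}

```text
clock: 22.1
eef_pos: [545.3, 7.1, 28.5]
tcp_rot: [-2.478, 0.002, 3.053]
contact_force: [0.2, 0.7, -0.9]
opening: -0.004
```

{"api": "servo_tool", "payload": {"rows": [[0,[0,-0.8,0.6],[0,0,0]]]}}

```text
clock: 22.22
eef_pos: [545.2, 6.1, 28.5]
tcp_rot: [-2.478, 0.002, 3.053]
contact_force: [-0.4, 1.0, 0.4]
opening: 0.004
```

{"api": "servo_tool", "payload": {"rows": [[0,[0,-0.8,0.6],[0,0,0]]]}}

```text
clock: 22.35
eef_pos: [545.1, 5.1, 28.5]
tcp_rot: [-2.478, 0.002, 3.053]
contact_force: [0.1, 1.1, -0.4]
opening: -0.003
```

{"api": "servo_tool", "payload": {"rows": [[0,[0,-0.8,0.6],[0,0,0]]]}}

```text
clock: 22.48
eef_pos: [545.0, 4.1, 28.6]
tcp_rot: [-2.478, 0.002, 3.053]
contact_force: [0.1, 0.5, -0.3]
opening: -0.002
```

Run:
```python
from h import *
status()
g=grab_frame("top")
h=cv2.cvtColor(g,cv2.COLOR_BGR2HSV);sub=((h[...,1]<40)&(h[...,2]>190)).astype(np.uint8)
n,l,st,c=cv2.connectedComponentsWithStats(sub[220:290,455:520])
for i in range(1,n):
    if st[i,4]<60:print(st[i,4],c[i]+[455,220],ray("top",c[i]+[455,220],168))
```

```text
22.475 [545.    4.1  28.6] [-2.478e+00  2.000e-03  3.053e+00] [ 0.1  0.5 -0.3]
mill [535.1716664  -38.29778572] rail x,y -27.895215642213415 -4.426156625954534 tool lateral 3.011800803152827
28 [504.60714286 249.17857143] [538.55349585 -41.72462657 168.        ]
```

{"api": "servo_tool", "payload": {"rows": [[0,[0,-0.8,0.6],[0,0,0]]]}}

```text
clock: 22.75
eef_pos: [545.0, 3.2, 28.6]
tcp_rot: [-2.478, 0.002, 3.053]
contact_force: [-0.1, 0.9, -0.2]
opening: 0.003
```

{"api": "servo_tool", "payload": {"rows": [[0,[0,-0.8,0.6],[0,0,0]]]}}

```text
clock: 22.88
eef_pos: [544.9, 2.1, 28.6]
tcp_rot: [-2.478, 0.002, 3.053]
contact_force: [0.6, 1.7, 0.3]
opening: -0.002
```

{"api": "servo_tool", "payload": {"rows": [[0,[0,-0.8,0.6],[0,0,0]]]}}

```text
clock: 23.0
eef_pos: [544.8, 1.2, 28.6]
tcp_rot: [-2.478, 0.002, 3.053]
contact_force: [0.9, 2.7, -0.7]
opening: -0.003
```

{"api": "servo_tool", "payload": {"rows": [[0,[0,-0.8,0.6],[0,0,0]]]}}

```text
clock: 23.12
eef_pos: [545.1, 0.7, 28.6]
tcp_rot: [-2.48, 0.003, 3.054]
contact_force: [0.1, 8.1, 1.3]
opening: 0.001
```

```bash
cat >> h.py <<'E'
def knob():
    g=grab_frame("top");h=cv2.cvtColor(g,cv2.COLOR_BGR2HSV);sub=((h[...,1]<40)&(h[...,2]>190)).astype(np.uint8)
    n,l,st,c=cv2.connectedComponentsWithStats(sub[220:290,455:540])
    return [(st[i,4],ray("top",c[i]+[455,220],168)) for i in range(1,n) if st[i,4]<60]
E
python3 - <<'E'
from h import *
status();print(knob())
m=[d for d in boxes_of("top","rail")];print([toworld("top",d["centre"]) for d in m])
E
```

```text
23.125 [545.1   0.7  28.6] [-2.480e+00  3.000e-03  3.054e+00] [0.1 8.1 1.3]
mill [535.2067254  -41.60158406] rail x,y -24.598791819002553 -4.202767786856284 tool lateral 3.2965058220484846
[(np.int32(3), array([545.3529269 ,  34.36930718, 168.        ])), (np.int32(26), array([538.77889971, -44.70617548, 168.        ]))]
[array([589.89979577, -35.38255563,  28.72112773]), array([733.70193317, 159.66307791,  42.95931991]), array([543.11711602, -36.71286377, 147.80648012])]
```

Force jumped to 8 N with the knob stopped, so the back is reached. Backing off straight, then up.

{"api": "servo_tool", "payload": {"rows": [[0,[0,2,-1.5],[0,0,0]],[0,[0,6.3,-5],[0,0,0]],[0,[0,12,-10],[0,0,0]],[0,[0,16,-13],[0,0,0]],[0,[0,16,-13],[0,0,0]],[0,[0,20,-16],[0,0,0]],[0,[0,20,-16],[0,0,0]],[0,[0,0,0],[0,0,0]]]}}

```text
clock: 24.32
eef_pos: [555.8, 121.0, 30.5]
tcp_rot: [-2.479, 0.003, 3.056]
contact_force: [-0.0, 0.1, 0.3]
opening: -0.0
```

{"api": "servo_tool", "payload": {"rows": [[0,[0,-10,-20],[0,0,0]],[0,[0,-15,-30],[0,0,0]],[0,[0,-15,-30],[0,0,0]],[0,[0,-15,-30],[0,0,0]],[0,[0,-15,-30],[0,0,0]],[0,[0,-15,-30],[0,0,0]],[0,[0,0,0],[0,0,0]],[0,[0,0,0],[0,0,0]]]}}

```text
clock: 25.32
eef_pos: [557.8, 155.3, 217.2]
tcp_rot: [-2.479, 0.002, 3.053]
contact_force: [0.1, 0.6, -0.5]
opening: -0.0
```

Run:
```python
from h import *
np.set_printoptions(precision=1,suppress=True)
s=sense();print(s["clock"],s["eef_pos"],s["contact_force"]);k=knob();print(k)
f=grab_frame("side");g=grab_frame("top")
print(locate("pepper_mill",(537,-40)),locate("pepper_mill",(537,-40),("top",)))
for t,x in(("sauce_bottle",(460,382)),("salt_dish",(701,285)),("pepper_mill",(541,501)),("pepper_mill",(702,432))):print(t,locate(t,x))
for t in("cup",):
    for c in("top","side"):
        for d in boxes_of(c,t)[:1]:print(t,toworld(c,d["centre"]))
cv2.imwrite("pics/z.png",np.hstack([cv2.resize(g[130:310,350:530],None,fx=2.2,fy=2.2),cv2.resize(f[130:310,220:400],None,fx=2.2,fy=2.2)]))
```

```text
25.325 [557.8 155.3 217.2] [ 0.1  0.6 -0.5]
[(np.int32(22), array([538.6, -44.1, 168. ]))]
(['top', 'side'], array([536.8, -40.2]), np.float64(0.5817410221549005)) (['top'], array([536.8, -40.2]), np.float64(0.14678899082568808))
sauce_bottle (['side'], array([457.7, 375.5]), np.float64(0.05706428325885182))
salt_dish (['side'], array([697.4, 277. ]), np.float64(0.5210762331838565))
pepper_mill (['side'], array([541.1, 501.9]), np.float64(0.19005270092226612))
pepper_mill (['side'], array([701.1, 429.8]), np.float64(0.1699675909254591))
cup [716.1 163.   32.4]
cup [700.1 165.5  44. ]
```

View pics/z.png

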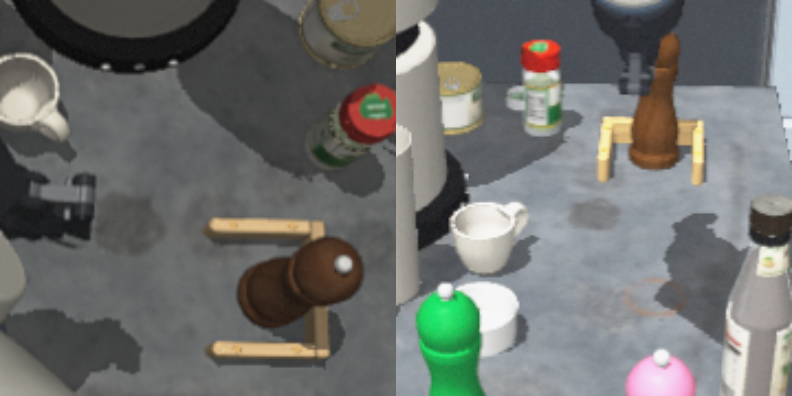

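```bash
python3 -c "
from rig import *
print(sign_off())"
```

```text
the job is handed in; nothing more can be done
None
```

The brown pepper mill now stands upright in the rail's bay, against the back, and I handed the job in at about 26 s of the 64 s allowed. I pushed it low on its body (about 20 mm up) with the side of the closed, tilted fingers. It went out between the green and pink look-alikes, onto the rail's line, and then straight in.

**Reached the back:** at the end of the push the force rose from 1–2 N to 8 N and the mill stopped. It did not visibly shift (within about 1 mm) when the fingers backed away.

**Last picture:** the mill is upright inside the bay, a few mm off its centreline, and the arm is clear of everything. The cup, salt dish and sauce bottle look undisturbed.

**Checks that disagreed or fell short:**
- **Mill position:** the knob put the mill about 4 mm further in than the silhouette fit did (y = -44 against -40). Both are slightly beyond the -37 mm I expected for contact, by 3 to 7 mm. I trusted the force rise over these figures.
- **Two-camera fit:** the final fit using both cameras was poor for the mill, so I relied on the top camera.
- **Bystanders:** my last fits for the bottle and salt dish used the side camera only. They differ by 4 to 8 mm from the first two-camera fits. I put this down to the change of view, since the force never rose except at the rail.

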